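# Stand the safety prop under the press arm

## Task

The square prop of the green bench press lies on the table. Lift its red head end so that it pivots up on its black foot, keeping the foot down at the table all the while, and let it stand upright in the open, clear of the overhanging arm. Then slide it upright along the steel rail in under the arm, push it firmly home against the brass stop, and leave it standing there upright, square and snug against both the rail and the stop, without disturbing the loose spool, weight and tape measure.

Things in the scene. Friction and masses are not known exactly. Their poses are not given: they have to be found in the camera images.
- prop: square aluminium post 28 x 28 x 170 mm, 0.15 to 0.31 kg, black foot, red cap at the other end. Origin at the centre of its foot face, x along the post from foot to red head, y and z normal to its side faces. Starts lying on a side face (origin 14 mm up, x level); standing, x points up and the origin is at table height
- prop_foot (a point): centre of the prop's black foot face (same point and axes as the prop's origin)
- prop_head (a point): centre of the end face of the prop's red cap, 170 mm from the foot
- press: green press, fixed. Origin on the table, x along the steel rail towards the column, y across it. Rail: x -190..70 mm, y 0..16, 14 high; its working face is y = 0, the prop belongs on its negative y side (centre line y = -14 mm). Column: from x = 75 mm, y -37..9, 215 high, on a 10 mm foot plate from x = 59; lever with ball behind it to 302 mm
- stop: brass end stop, fixed beside the rail under the arm, 30 to 60 mm in from its tip; axes as the press's. Origin on the table in the plane of the rail's face; its working face is its plane x = 0. Block x 0..22 mm, y -29..0, 24 high, screw head to 29. The prop belongs on its negative x side: home, its foot centre is at x = -14, y = -14 mm in this frame
- spool: loose blue thread spool standing on the table right of the press, 34 mm wide, 45 mm high; origin at the centre of its underside; leave alone
- weight: loose black round pattern weight, 72 mm wide, 52 mm high, right of the press; origin at the centre of its underside; leave alone
- tape: loose yellow rolled tape measure, 45 mm wide, 16 mm high, far right; origin at the centre of its underside; leave alone
- press_tip (a point): centre of the lower edge of the arm's free end, 177 mm above the table, axes as the press's. The arm: x 0..160 mm from here, y -15..15, 30 mm thick (207 mm up), with a round housing on it (x 66..94) up to 265 mm. A standing prop passes below it with 7 mm to spare; an upright gripper does not
- shade (a point): centre of the lower rim of the dark desk lamp's shade, fixed, about 140 mm wide, 490 mm above the table and 180 mm tall: keep the wrist clear of it. The lamp's thin arm rises from the table's back edge

How it is judged:
On the way, in this order (a step that is already met when the one before it is completed fails the run):
1. the prop stands upright (within about 5 degrees), foot on the table, outside the arm (foot centre at least 20 mm short of the arm's tip) (angle between prop's own x axis and vertical below 0.09 rad and height (world z) of prop_foot below 0.006 m and x of prop_foot in the frame of press below -0.065 m), for 0.2 s.
2. the upright prop is pushed against the stop with at least 3 N (contact force between prop and stop above 3 N and angle between prop's own x axis and vertical below 0.09 rad), for 0.02 s.
At the end, for the whole second after the job is handed in: The prop stands at rest on its foot under the arm, upright within 3 degrees and square to the rail within 4.5 degrees, with its foot within 3 mm of touching both the rail and the stop (angle between prop's own x axis and vertical below 0.05 rad and height (world z) of prop_foot below 0.003 m and x of prop_foot in the frame of stop between -0.017 and -0.011 m and y of prop_foot in the frame of stop between -0.017 and -0.011 m and (angle between the y axis of prop and the x axis of press, either way round below 0.08 rad or angle between the z axis of prop and the x axis of press, either way round below 0.08 rad) and linear speed of prop below 0.01 m/s).
It fails at once if the prop's foot is lifted off the table (foot centre over 30 mm high) (height (world z) of prop_foot above 0.03 m).
It fails at once if a loose bystander is moved by more than 10 mm (distance of any of spool, weight, tape from where it was at the start of the episode above 0.01 m).
It also fails if it takes over 64 s, if anything falls off the work surface, if the arm or the gripper's body presses on something with over 40 N, if the wrist force passes 120 N, or if a joint passes its speed limit or range.

## Robot

A 7-joint arm with a two-finger parallel gripper is mounted at the origin on a cart in front of the work surface, level with it; the furniture and walls round the work are solid. World frame = base frame: x ahead of the robot, y to its left, z up, the work surface at z = 0. Lengths are in m, angles in rad, forces in N, time in s.
With the tool pointing down it reaches from about 0.425 to 0.925 m from the base axis. Payload 6.8 kg.
Tool frame: the origin (TCP) lies midway between the tips of the shut fingers; the grasp point (between the pads) lies 19 mm behind it; z points along the fingers, y is the line along which they close (so a half turn about z gives the same grasp; the last joint's range is limited). The gripper opens to 85 mm and grips with 20 to 120 N. Pads are 22 mm wide; open, the fingers measure 114 mm over their backs; the gripper's body (76 mm by 85 mm) begins 54 mm behind the grasp point. The pads swing forward as they close: fully open they stand 13 mm farther back than shut.
Start: joints at [-0.108, 0.477, 0.022, 1.555, -0.011, 1.109, -0.083], TCP at [0.675, 0, 0.2] pointing down, gripper open.
Joint ranges: [-2.96, 2.96], [-0.34, 2.1], [-1.41, 1.46], [0.24, 2.44], [-1.37, 4.51], [0.17, 1.92], [-2.96, 2.96]. Speed limits (rad/s): [2.39, 2.39, 3.14, 3.14, 3.14, 3.14, 3.14].

## Interface

Orientations are given as a rotation vector (axis times angle).
In Python, from bench import get_obs, grab_frame, camera_params, r gives the robot as it stands.
- The arm moves only by the shell command python3 -m jog 'ROWS' [FORCE]. ROWS is JSON, a list of rows, each an object of numbers: "rx", "ry", "rz": the turn, a rotation vector about the world's x, y, z scaled (see below); "x", "y", "z": the shift along the world's x, y, z scaled (see below); "jaw": the opening, from -1 (shut) to 1 (fully open). In form: [{"rx": .., "ry": .., "rz": .., "x": .., "y": .., "z": .., "jaw": ..}, ...]. A call has 1 to 8 rows; each row shifts and turns the commanded pose from where the row before left it; what a row does not reach is not made up. The controller multiplies each number of a shift by 60 mm and each number of a turn by 10 degrees. A row lasts 1/8 s, in which the tool goes at most 62.5 mm and 10.7 degrees, less where a joint would pass 70% of its speed; a pose out of reach is approached as far as the arm can. A call with a number of a shift or a turn outside -1 to 1 is refused whole. A call with a gripper value outside its range is refused whole. The fingers move at their own pace and stop on an object; FORCE is the grip in N (left out, the last holds). Time passes only in rows, so rows that do not move let the fingers close. It gives the time, the measured TCP pose, the force, the opening and the grip force at its end, in the units of the state.
- get_obs(): the state, without advancing time (a new reading comes with each control period).
- grab_frame(name): name is "scene" or "side" or "wrist"; returns the picture (480x640x3 uint8, red, green, blue); there is no depth.
- camera_params(name): a dict with "fx", "fy", "cx", "cy" (pixels), "k1" (the pictures are not rectified: a ray, as slopes to the right and down, at radius r is drawn at 1 + k1 r^2 times it, then the intrinsics apply), "R" (3x3) and "t" (3): a world point X has camera coordinates R X + t. Camera axes: x right, y down, z forward; pixel columns grow to the right and rows downward; lengths in m; the calibration is good to about 2 mm. A picture is of the moment at which its call begins: read the wrist's pose just before it. camera_params takes no time and is no camera call; for the wrist camera it gives the pose at the moment of the call.
- r.hand_in(): hands the job in; it is judged then, once.
The state is a dict: "clock": time; "joints": joint angles; "qvel": joint speeds; "tau": joint torques, N m; "tcp_pos": TCP position; "orientation": TCP orientation; "contact_force": force on the tool from outside, world axes, zero at the start; "moment": the same for the moment, N m; "grip_width": finger opening in m; "gripper_force": force on a finger pad.
Only numpy, scipy, OpenCV 4.12 (cv2) and the standard library are available. Lean on these libraries where they do the work, as an engineer would, in place of code of your own. Each camera call takes 0.05 s, during which the arm holds its last target. There are 200 camera calls.

## Working session

There is one attempt and no reset: what is moved stays moved. The work goes in short steps, Python scripts to look and compute and a shell command to move; the robot and the scene stay as the last step left them, time stands still between calls to the robot, and variables do not carry over. Pictures are saved under pics/ and viewed, at most 10 in all, crops included, and the job is handed in when it is done.

```bash
mkdir -p pics; ls; python3 - <<'E'
from bench import get_obs, grab_frame, camera_params, r
import cv2
for n in ("scene","side"):
    cv2.imwrite(f"pics/{n}0.png",grab_frame(n)[:,:,::-1]); print(n,camera_params(n))
o=get_obs();print(o)
E
```

```text
pics
scene {'fx': 555.0265330651607, 'fy': 555.0265330651607, 'cx': 313.8551406571509, 'cy': 242.32516069660178, 'k1': -0.012945817965931949, 'R': array([[ 0.59537064, -0.80344927,  0.00175381],
       [-0.57124673, -0.42483726, -0.70227522],
       [ 0.56498759,  0.41711219, -0.7119034 ]]), 't': array([-0.49235852,  0.38463702,  1.22166227])}
side {'fx': 593.714616069106, 'fy': 593.714616069106, 'cx': 324.6643489412864, 'cy': 237.19748187273217, 'k1': -0.14108020465073723, 'R': array([[ 0.94617267, -0.32348147,  0.01081719],
       [-0.11619288, -0.37067409, -0.92146619],
       [ 0.30208688,  0.87060925, -0.38830794]]), 't': array([-0.53289556,  0.22472678,  1.68506008])}
{'clock': 0.1, 'joints': array([-0.10811831,  0.47772277,  0.02236201,  1.55634863, -0.01150535,
        1.10929877, -0.08308565]), 'qvel': array([-0.00068211, -0.00182535,  0.00247053, -0.00137499, -0.00062667,
        0.00287684,  0.00128281]), 'tau': array([ 5.69385389e-03, -5.97765398e+01,  1.61440808e+00, -2.81952703e+01,
        1.29656185e-02,  5.02699884e-03, -1.13572563e-05]), 'tcp_pos': array([ 6.74416122e-01, -1.30032295e-05,  1.99221450e-01]), 'orientation': array([-2.22064409e+00, -2.22071770e+00,  1.96368121e-03]), 'contact_force': array([ 0.58936024,  0.05366253, -0.35415286]), 'moment': array([-0.03561431,  0.03459473, -0.03884457]), 'gripper_force': 0.0, 'grip_width': 0.08557997175325667}
```

View pics/scene0.png

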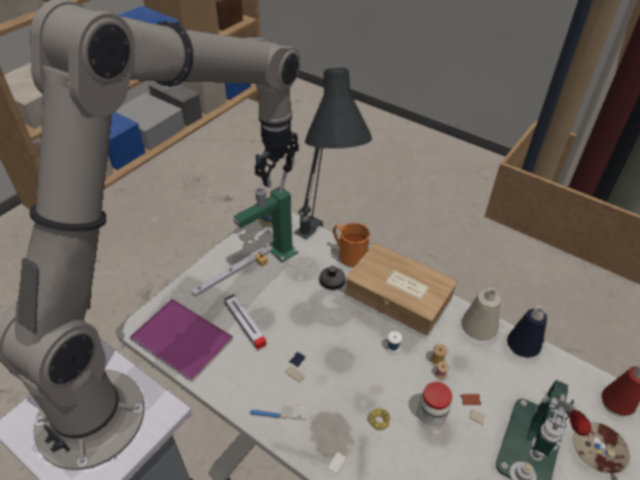

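View pics/side0.png

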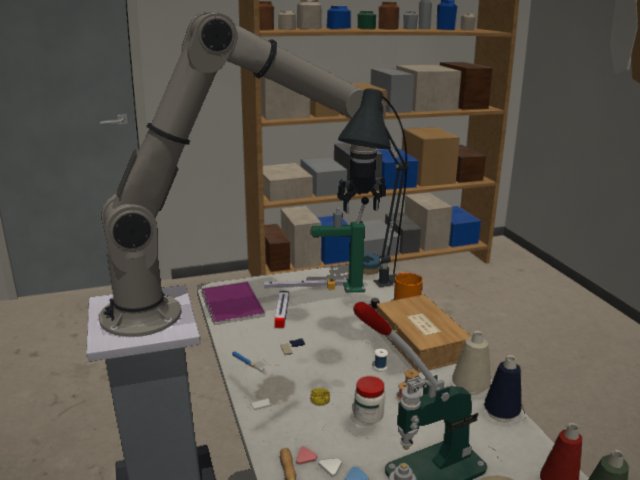

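The scene view shows the prop with its foot near (231,298) and red head near (262,343). The rail runs from (195,293) to (270,248), with the brass stop at (262,259) and the green arm tip at (237,222). I'll enlarge this area.

```bash
python3 - <<'E'
import cv2
a=cv2.imread("pics/scene0.png")[185:355,180:350]; b=cv2.imread("pics/side0.png")[215:335,250:410]
cv2.imwrite("pics/sc.png",cv2.resize(a,None,fx=3.5,fy=3.5,interpolation=cv2.INTER_CUBIC))
cv2.imwrite("pics/si.png",cv2.resize(b,None,fx=5,fy=5,interpolation=cv2.INTER_CUBIC))
E
```

```text
(no output)
```

View pics/sc.png

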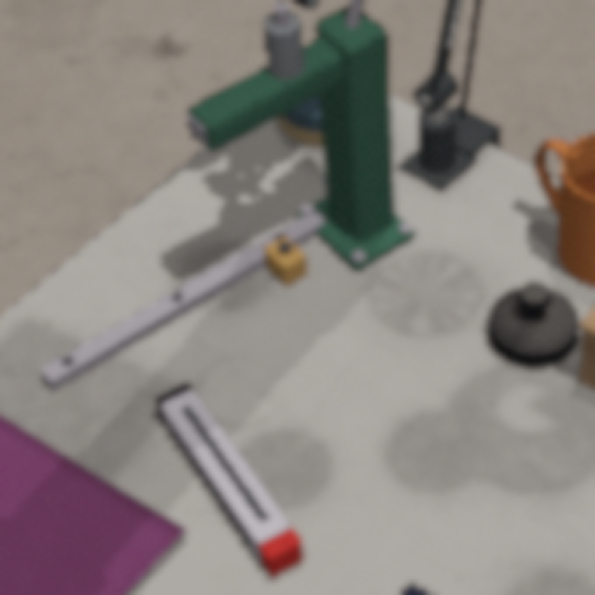

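View pics/si.png

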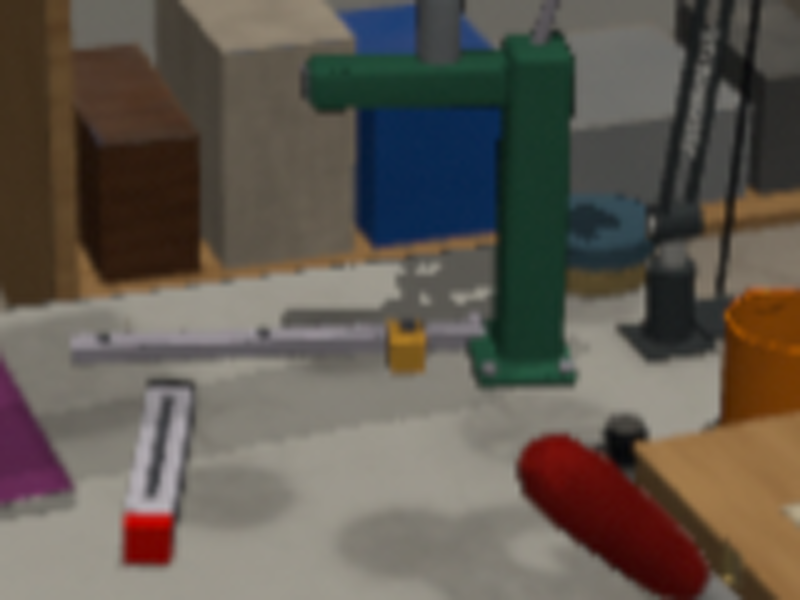

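```bash
cat > h.py <<'E'
import numpy as np, cv2
from bench import get_obs, grab_frame, camera_params, r
def ray(n,u,v,p=None):
    p=p or camera_params(n)
    K=np.array([[p['fx'],0,p['cx']],[0,p['fy'],p['cy']],[0,0,1]])
    q=cv2.undistortPoints(np.array([[[u,v]]],float),K,np.array([p['k1'],0,0,0,0]))[0,0]
    R=np.array(p['R']);t=np.array(p['t'])
    return -R.T@t, R.T@np.array([q[0],q[1],1])
def hit(n,u,v,z,p=None):
    c,d=ray(n,u,v,p); return (c+d*(z-c[2])/d[2])[:3]
def proj(n,X,p=None):
    p=p or camera_params(n)
    q=np.array(p['R'])@X+np.array(p['t']);q=q[:2]/q[2];q=q*(1+p['k1']*(q@q))
    return np.array([p['fx']*q[0]+p['cx'],p['fy']*q[1]+p['cy']])
E
python3 - <<'E'
from h import *
np.set_printoptions(precision=4,suppress=True)
sc=lambda u,v:(180+(u+.5)/3.5-.5,185+(v+.5)/3.5-.5)
si=lambda u,v:(250+(u+.5)/5-.5,215+(v+.5)/5-.5)
for l,n,f,u,v,z in [("footL","scene",sc,160,402,.028),("footR","scene",sc,188,388,.028),("headL","scene",sc,262,548,.028),("headR","scene",sc,298,534,.028),
 ("footL","side",si,149,382,.028),("footR","side",si,193,382,.028),("headL","side",si,124,516,.028),("headR","side",si,173,516,.028),
 ("railnear bot","scene",sc,51,386,0),("rail far bot","scene",sc,268,269,0),("railnear bot","side",si,72,362,0),("rail far bot","side",si,388,350,0),
 ("railnear top L","scene",sc,42,375,.014),("railnear topR","scene",sc,52,374,.014),
 ("stop FL bot","scene",sc,288,282,0),("stop F-R bot","scene",sc,306,268,0),("stop FL bot","side",si,390,370,0),("stop FR bot","side",si,424,370,0),
 ("plate near corner","scene",sc,360,269,0),("plate FL","side",si,481,384,0),("plate FR","side",si,576,382,0),
 ("tip low","scene",sc,214,148,.177),("tip low","side",si,310,108,.177),
 ("weight","scene",sc,535,355,0)]:
    print(l,n,hit(n,*f(u,v),z))
E
```

```text
footL scene [ 0.4057 -0.0305  0.028 ]
footR scene [ 0.4277 -0.038   0.028 ]
headL scene [ 0.3535 -0.1738  0.028 ]
headR scene [ 0.377  -0.1862  0.028 ]
footL side [ 0.4104 -0.0268  0.028 ]
footR side [ 0.4356 -0.0347  0.028 ]
headL side [ 0.3569 -0.1744  0.028 ]
headR side [ 0.3826 -0.1825  0.028 ]
railnear bot scene [0.3826 0.0639 0.    ]
rail far bot scene [0.5715 0.0109 0.    ]
railnear bot side [0.3842 0.0645 0.    ]
rail far bot side [0.5786 0.0202 0.    ]
railnear top L scene [0.3793 0.067  0.014 ]
railnear topR scene [0.3844 0.0617 0.014 ]
stop FL bot scene [ 0.5703 -0.0109  0.    ]
stop F-R bot scene [ 0.5904 -0.0127  0.    ]
stop FL bot side [ 0.5709 -0.0058  0.    ]
stop FR bot side [ 0.5912 -0.0123  0.    ]
plate near corner scene [ 0.6153 -0.0479  0.    ]
plate FL side [ 0.6185 -0.0406  0.    ]
plate FR side [ 0.6757 -0.0562  0.    ]
tip low scene [0.5217 0.0022 0.177 ]
tip low side [0.5232 0.0103 0.177 ]
weight scene [ 0.6255 -0.2115  0.    ]
```

```bash
python3 - <<'E'
from h import *
np.set_printoptions(precision=4,suppress=True)
X=get_obs()['tcp_pos'];
for n in("scene","side"):print(n,proj(n,X),proj(n,X+[0,0,.2]),proj(n,np.array([.655,-.023,.215])))
# column base triangulation & shade (scene 339,140 / side 365,145)
def tri(a,b):
    c,d=ray("scene",*a);e,f=ray("side",*b)
    s=np.linalg.lstsq(np.c_[d,-f],e-c,rcond=None)[0];p,q=c+s[0]*d,e+s[1]*f
    return (p+q)/2,np.linalg.norm(p-q)
print("shade",tri((339,140),(364,148)),"fingertip",tri((283,188),(364,207)),"coltop",tri((282.5,193),(357,223)),"palm",tri((275,140),(362,165)),"lever",tri((282,186),(364,202)))
cv2.imwrite("pics/w0.png",grab_frame("wrist")[:,:,::-1])
E
```

```text
scene [279.4883 188.9451] [275.9429 124.1218] [281.4169 191.553 ]
side [359.8391 225.0094] [362.0685 161.5637] [356.8842 223.5345]
shade (array([ 0.5773, -0.244 ,  0.5081]), np.float64(0.0038287459645740497)) fingertip (array([ 0.6506, -0.0468,  0.263 ]), np.float64(0.0385050301226213)) coltop (array([ 0.6506, -0.0313,  0.2192]), np.float64(0.0032482652392471717)) palm (array([ 0.6565, -0.0194,  0.386 ]), np.float64(0.026395061574523496)) lever (array([ 0.6457, -0.0507,  0.2782]), np.float64(0.04505122492161402))
```

View pics/w0.png

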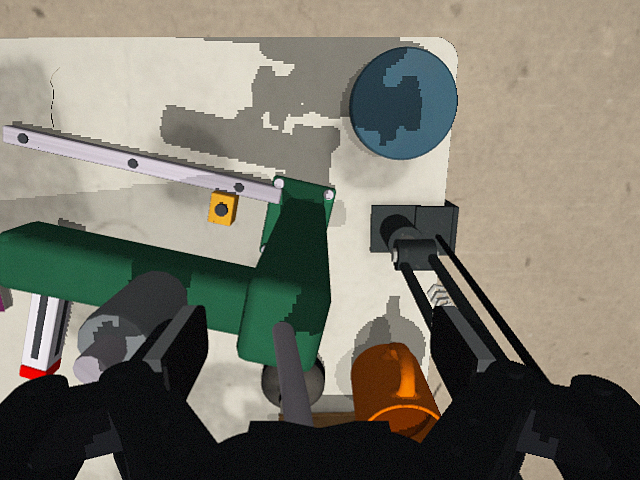

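The wrist view shows the rail's working edge running from (4,141) to (282,203). The stop's top face has corners (213,192), (208,223), (233,225) and (238,195), and the prop's red head is at lower left. The fingers straddle the press lever, so I have to go straight up first.

```bash
python3 - <<'E'
from h import *
np.set_printoptions(precision=4,suppress=True)
p=camera_params("wrist")
for l,u,v,z in [("rail near",4,142,.014),("rail mid",140,173,.014),("rail far",270,201,.014),("stop0",213,193,.024),("stop -29",208,223,.024),("stop R-29",233,225,.024),("head L",21,374,.028),("head R",50,378,.014),("propL",33,290,.028),("propR",60,293,.028),("weight",293,385,.052)]:
    print(l,hit("wrist",u,v,z,p))
E
python3 -m jog '[{"z":1},{"z":1},{"z":0.6}]'
```

```text
rail near [0.384  0.0589 0.014 ]
rail mid [0.5057 0.0306 0.014 ]
rail far [0.6267 0.004  0.014 ]
stop0 [0.5756 0.0134 0.024 ]
stop -29 [ 0.5686 -0.0152  0.024 ]
stop R-29 [ 0.5921 -0.0172  0.024 ]
head L [ 0.3565 -0.1797  0.028 ]
head R [ 0.3749 -0.195   0.014 ]
propL [ 0.3905 -0.0826  0.028 ]
propR [ 0.4167 -0.0857  0.028 ]
weight [ 0.6478 -0.1743  0.052 ]validation failed for argument at $[0]...
```

```bash
python3 -m jog '[{"rx":0,"ry":0,"rz":0,"x":0,"y":0,"z":1.0,"jaw":1},{"rx":0,"ry":0,"rz":0,"x":0,"y":0,"z":1.0,"jaw":1},{"rx":0,"ry":0,"rz":0,"x":0,"y":0,"z":0.5,"jaw":1}]'; python3 -c "
from h import *;print(get_obs()['joints'],get_obs()['tcp_pos'])"
```

```text
clock: 0.52
tcp_pos: [0.676, -0.0001, 0.354]
orientation: [2.219, 2.219, 0.006]
contact_force: [0.3, -1.0, -0.7]
grip_width: 0.0856
gripper_force: 0.0
[-0.11687512  0.38766003  0.03598943  1.34678154 -0.01375218  1.40268958
 -0.08150659] [ 6.75985704e-01 -5.33928703e-05  3.54023666e-01]
```

```bash
python3 -m jog '[{"rx":0,"ry":0,"rz":0,"x":-1,"y":0,"z":0,"jaw":1},{"rx":0,"ry":0,"rz":-0.4,"x":-1,"y":0,"z":0,"jaw":1},{"rx":0,"ry":0,"rz":-0.4,"x":-0.85,"y":-0.45,"z":0,"jaw":1},{"rx":0,"ry":0,"rz":-0.4,"x":-0.8,"y":-0.6,"z":0,"jaw":1},{"rx":0,"ry":0,"rz":-0.4,"x":-0.6,"y":-0.6,"z":-0.5,"jaw":1},{"rx":0,"ry":0,"rz":-0.35,"x":-0.6,"y":-0.7,"z":-0.4,"jaw":1},{"rx":0,"ry":0,"rz":0,"x":0,"y":0,"z":-0.5,"jaw":1}]'; python3 -c "
from h import *;print(get_obs()['joints'],get_obs()['tcp_pos'])"
```

```text
clock: 1.4
tcp_pos: [0.3815, -0.1441, 0.2658]
orientation: [2.571, 1.803, 0.001]
contact_force: [1.4, 1.8, 0.2]
grip_width: 0.0855
gripper_force: 0.0
[ 0.03126811 -0.05501246  0.17022719  2.070889    0.01021856  1.12367738
 -0.15075219] [ 0.3814938  -0.14407713  0.26578104]
```

```bash
python3 -m jog '[{"rx":0,"ry":0,"rz":0,"x":0,"y":0,"z":-1,"jaw":1},{"rx":0,"ry":0,"rz":0,"x":0,"y":0,"z":-1,"jaw":1},{"rx":0,"ry":0,"rz":0,"x":0,"y":0,"z":-1,"jaw":1},{"rx":0,"ry":0,"rz":0,"x":0,"y":0,"z":-0.5,"jaw":1}]'; python3 -c "
from h import *;print(get_obs()['joints'],get_obs()['tcp_pos'])
cv2.imwrite('pics/w1.png',grab_frame('wrist')[:,:,::-1])"
```

```text
clock: 1.9
tcp_pos: [0.3819, -0.1406, 0.0535]
orientation: [-2.563, -1.812, 0.005]
contact_force: [0.5, 0.6, -0.7]
grip_width: 0.0854
gripper_force: 0.0
[ 0.0582837   0.27570215  0.16088332  2.30163529 -0.07984492  0.57302768
 -0.05984856] [ 0.38194232 -0.14059865  0.05352578]
```

View pics/w1.png

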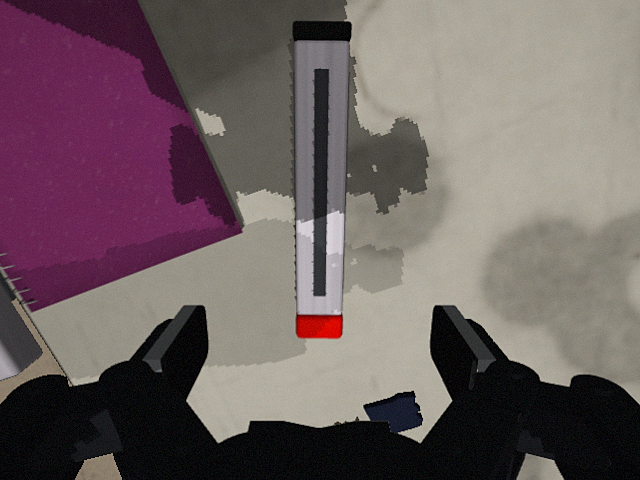

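The wrist view shows the prop centred between the fingers (foot edge at row 22, red cap at rows 315–337), parallel to the tool.

```bash
python3 - <<'E'
from h import *
np.set_printoptions(precision=4,suppress=True)
p=camera_params("wrist");print("cam",-np.array(p['R']).T@np.array(p['t']))
A=hit("wrist",322.5,39,.028,p);B=hit("wrist",320,338,.028,p);C=hit("wrist",322,23,.028,p);B2=hit("wrist",320,315,.028,p)
print(A,C,B,B2,np.linalg.norm(C-B),np.linalg.norm(A-B)); u=(B-C)/np.linalg.norm(B-C);print(u,np.degrees(np.arctan2(u[1],u[0])))
T=get_obs()['tcp_pos'];d=T-C;print("s",d@u,"lat",d@np.array([-u[1],u[0],0]))
E
```

```text
cam [ 0.4054 -0.0722  0.2256]
[ 0.4186 -0.0356  0.028 ] [ 0.4206 -0.0292  0.028 ] [ 0.3649 -0.1845  0.028 ] [ 0.3699 -0.1704  0.028 ] 0.16506395864622758 0.15837091453380597
[-0.3378 -0.9412  0.    ] -109.74264142920849
s 0.11803364405348685 lat -0.00019562748455759536
```

```bash
python3 -m jog '[{"rx":0,"ry":0,"rz":0,"x":0,"y":0,"z":-0.5,"jaw":1},{"rx":0,"ry":0,"rz":0,"x":0,"y":0,"z":-0.3,"jaw":1},{"rx":0,"ry":0,"rz":0,"x":0,"y":0,"z":0,"jaw":1}]'; python3 -c "
from h import *;print(get_obs()['joints'],get_obs()['tcp_pos'])"; python3 -m jog '[{"rx":0,"ry":0,"rz":0,"x":0,"y":0,"z":0,"jaw":-0.2},{"rx":0,"ry":0,"rz":0,"x":0,"y":0,"z":0,"jaw":-1},{"rx":0,"ry":0,"rz":0,"x":0,"y":0,"z":0,"jaw":-1},{"rx":0,"ry":0,"rz":0,"x":0,"y":0,"z":0,"jaw":-1},{"rx":0,"ry":0,"rz":0,"x":0,"y":0,"z":0,"jaw":-1},{"rx":0,"ry":0,"rz":0,"x":0,"y":0,"z":0,"jaw":-1}]' 60
```

```text
clock: 2.33
tcp_pos: [0.3835, -0.1409, 0.0079]
orientation: [-2.564, -1.812, 0.002]
contact_force: [-0.8, -0.3, -0.3]
grip_width: 0.0855
gripper_force: 0.0
[ 0.08368725  0.37767022  0.13502592  2.32285493 -0.11468336  0.44867197
 -0.0275831 ] [ 0.38346365 -0.14087136  0.00788873]
clock: 3.08
tcp_pos: [0.384, -0.141, 0.0081]
orientation: [-2.566, -1.813, 0.0]
contact_force: [1.1, -0.5, 0.5]
grip_width: 0.0
gripper_force: 0.0
```

```bash
python3 -c "
from h import *;o=get_obs();print(o['grip_width'],o['gripper_force'])
cv2.imwrite('pics/w2.png',grab_frame('wrist')[:,:,::-1])"
```

```text
1.0268418689865885e-05 0.0
```

View pics/w2.png

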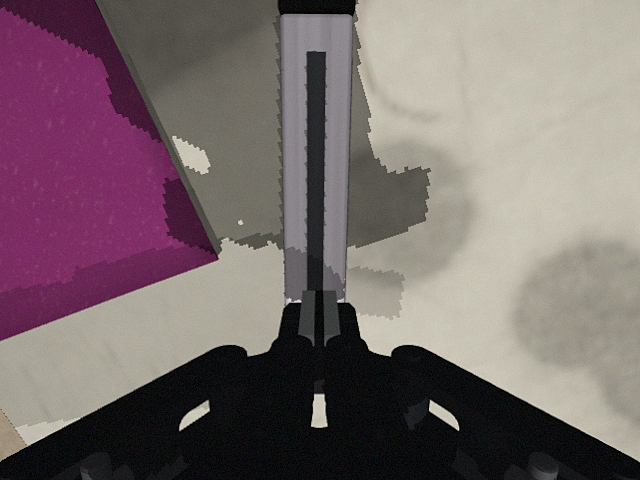

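The prop looks unmoved and the fingers shut with nothing between them, near its head at (320,300). I'll project the points to find out why.

```bash
python3 - <<'E'
from h import *
np.set_printoptions(precision=4,suppress=True)
p=camera_params("wrist");o=get_obs();T=o['tcp_pos']
from scipy.spatial.transform import Rotation as Ro
M=Ro.from_rotvec(o['orientation']).as_matrix();print(T,M)
print("tcp",proj("wrist",T,p),"grasp",proj("wrist",T-.019*M[:,2],p),"cam",-np.array(p['R']).T@np.array(p['t']))
print("foot",hit("wrist",317,14,.028,p),"tip pix at z.028",hit("wrist",320,292,.028,p))
f=np.array([.421,-.028,.028]);u=np.array([-.338,-.941,0])
for s in(0,.015,.12,.155,.17):print(s,proj("wrist",f+s*u,p))
for n,b in(("scene",(215,170,340,360)),("side",(230,160,330,330))):
    cv2.imwrite(f"pics/{n}1.png",cv2.resize(grab_frame(n)[:,:,::-1][b[1]-60 if n=='scene' else 180:b[3]+20,180:340],None,fx=2.4,fy=2.4,interpolation=cv2.INTER_CUBIC))
s=cv2.imread("pics/scene1.png");t=cv2.imread("pics/side1.png");h=min(s.shape[0],t.shape[0]);cv2.imwrite("pics/both.png",np.hstack([s[-h:],t[-h:]]));print(h,s.shape,t.shape)
E
```

```text
[ 0.3839 -0.141   0.0081] [[ 0.3338  0.9426 -0.0001]
 [ 0.9426 -0.3338  0.    ]
 [-0.     -0.0001 -1.    ]]
tcp [319.8808 279.1489] grasp [319.9905 295.5625] cam [ 0.4076 -0.0729  0.1823]
foot [ 0.4199 -0.0361  0.028 ] tip pix at z.028 [ 0.3847 -0.139   0.028 ]
0 [312.4085 -11.3404]
0.015 [312.4171  35.6696]
0.12 [312.4818 298.7446]
0.155 [312.5031 366.7774]
0.17 [312.512  393.6253]
408 (648, 384, 3) (408, 384, 3)
```

View pics/both.png

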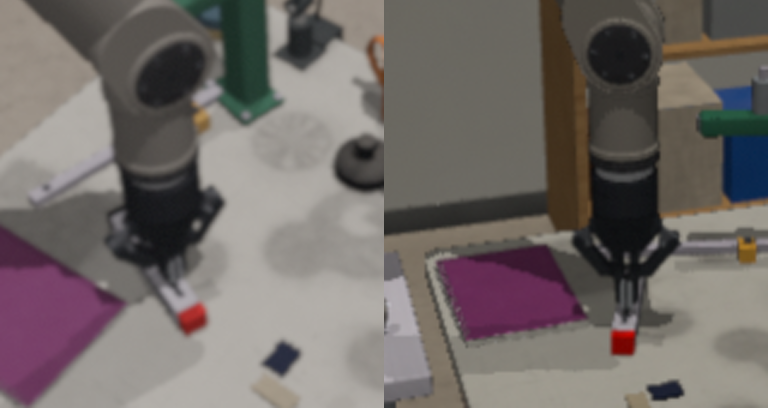

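```bash
python3 - <<'E'
from h import *
from scipy.spatial.transform import Rotation as Ro
p=camera_params("wrist");o=get_obs();T=o['tcp_pos'];M=Ro.from_rotvec(o['orientation']).as_matrix()
print(p['fx'],p['k1'],o['grip_width'])
for w in(.0428,0):
  for x in (-.011,0,.011):
    for b in(0,-.013,-.03): print(w,x,b,proj("wrist",T+M@[x,w,b],p).round())
E
python3 -m jog '[{"rx":0,"ry":0,"rz":0,"x":0,"y":0,"z":0,"jaw":1},{"rx":0,"ry":0,"rz":0,"x":0,"y":0,"z":0,"jaw":1},{"rx":0,"ry":0,"rz":0,"x":0,"y":0,"z":0,"jaw":1},{"rx":0,"ry":0,"rz":0,"x":0,"y":0,"z":0,"jaw":1},{"rx":0,"ry":0,"rz":0,"x":0,"y":0,"z":0,"jaw":1}]'
```

```text
380.6097730254158 -0.004637950356458144 0.0001117544650831025
0.0428 -0.011 0 [405. 300.]
0.0428 -0.011 -0.013 [411. 312.]
0.0428 -0.011 -0.03 [421. 330.]
0.0428 0 0 [407. 279.]
0.0428 0 -0.013 [413. 290.]
0.0428 0 -0.03 [423. 307.]
0.0428 0.011 0 [408. 258.]
0.0428 0.011 -0.013 [415. 268.]
0.0428 0.011 -0.03 [425. 282.]
0 -0.011 0 [320. 300.]
0 -0.011 -0.013 [320. 312.]
0 -0.011 -0.03 [320. 330.]
0 0 0 [320. 279.]
0 0 -0.013 [320. 290.]
0 0 -0.03 [320. 307.]
0 0.011 0 [320. 258.]
0 0.011 -0.013 [320. 268.]
0 0.011 -0.03 [320. 282.]
clock: 3.85
tcp_pos: [0.384, -0.141, 0.0081]
orientation: [-2.566, -1.813, 0.0]
contact_force: [0.2, -0.2, 0.7]
grip_width: 0.0852
gripper_force: 0.0
```

```bash
python3 - <<'E'
from h import *
T=get_obs()['tcp_pos']
for n in("side","scene"):
  for h in (0,.02,.035,.05): 
    q=proj(n,T+[0,0,h]); b=((q[0]-180)*2.4+384,(q[1]-180)*2.4) if n=="side" else ((q[0]-180)*2.4,(q[1]-110)*2.4-240)
    print(n,h,q.round(1),np.round(b))
cv2.imwrite("pics/w3.png",cv2.resize(np.hstack([grab_frame("side")[225:335,230:330],grab_frame("scene")[265:375,200:300]])[:,:,::-1],None,fx=4,fy=4,interpolation=cv2.INTER_CUBIC))
E
```

```text
side 0 [280.9 316.6] [626. 328.]
side 0.02 [280.8 310.5] [626. 313.]
side 0.035 [280.7 305.9] [626. 302.]
side 0.05 [280.5 301.2] [625. 291.]
scene 0 [253.1 330.9] [175. 290.]
scene 0.02 [252.5 326.1] [174. 279.]
scene 0.035 [252.  322.5] [173. 270.]
scene 0.05 [251.5 318.8] [172. 261.]
```

View pics/w3.png

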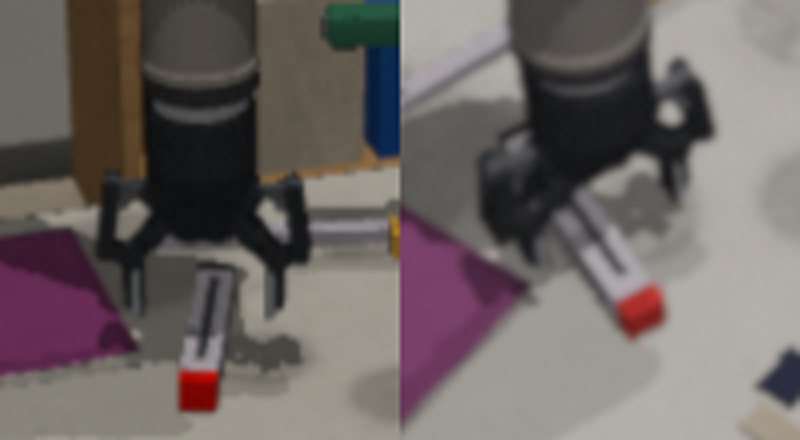

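The shut fingertips sat about 20–25 mm above the reported TCP, so they closed just over the prop's top. The open tips in this view, at (135,315) and (270,317), confirm it. I'll go about 24 mm lower while watching the force.

```bash
python3 -m jog '[{"rx":0,"ry":0,"rz":0,"x":0,"y":0,"z":-0.2,"jaw":1},{"rx":0,"ry":0,"rz":0,"x":0,"y":0,"z":-0.2,"jaw":1},{"rx":0,"ry":0,"rz":0,"x":0,"y":0,"z":0,"jaw":1}]';python3 -m jog '[{"rx":0,"ry":0,"rz":0,"x":0,"y":0,"z":0,"jaw":-1},{"rx":0,"ry":0,"rz":0,"x":0,"y":0,"z":0,"jaw":-1},{"rx":0,"ry":0,"rz":0,"x":0,"y":0,"z":0,"jaw":-1},{"rx":0,"ry":0,"rz":0,"x":0,"y":0,"z":0,"jaw":-1},{"rx":0,"ry":0,"rz":0,"x":0,"y":0,"z":0,"jaw":-1}]' 60; python3 -c "
from h import *;print(get_obs()['joints'],get_obs()['tcp_pos'])"
```

```text
clock: 4.32
tcp_pos: [0.3829, -0.1408, -0.0171]
orientation: [-2.564, -1.812, 0.003]
contact_force: [0.0, -0.4, -0.8]
grip_width: 0.0851
gripper_force: 0.0
clock: 4.95
tcp_pos: [0.3841, -0.141, -0.0155]
orientation: [2.565, 1.813, 0.0]
contact_force: [-1.0, -0.1, 6.7]
grip_width: 0.0263
gripper_force: 59.4
[ 0.09989393  0.43165061  0.11700486  2.33059135 -0.13078527  0.38465016
 -0.01251508] [ 0.38406159 -0.14099925 -0.01545626]
```

```bash
cat > piv.py <<'E'
import sys,numpy as np
s,h,a0,n=map(float,sys.argv[1:5]);u=np.array([-.338,-.941])
f=lambda t:((s*np.cos(t)-h*np.sin(t)),(s*np.sin(t)+h*np.cos(t)))
for k in range(int(n)):
    a,b=np.radians(a0+10*k),np.radians(a0+10*k+10)
    du=f(b)[0]-f(a)[0];dz=f(b)[1]-f(a)[1]
    print(int(a0+10*k+10),(du*u/.06).round(3),round(dz/.06,3))
E
python3 piv.py .118 -.0155 0 9
python3 -m jog '[{"rx":-0.941,"ry":0.338,"rz":0,"x":0,"y":0,"z":0.34,"jaw":-1}]'; python3 -c "
from h import *;print(get_obs()['joints'],get_obs()['orientation'],get_obs()['contact_force'])"
```

```text
10 [-0.005 -0.014] 0.345
20 [0.015 0.043] 0.343
30 [0.035 0.098] 0.33
40 [0.054 0.15 ] 0.307
50 [0.071 0.198] 0.274
60 [0.086 0.24 ] 0.234
70 [0.099 0.274] 0.186
80 [0.108 0.301] 0.132
90 [0.114 0.318] 0.075
clock: 5.08
tcp_pos: [0.3804, -0.1446, -0.0058]
orientation: [2.53, 1.769, -0.141]
contact_force: [-0.8, -2.2, 4.0]
grip_width: 0.0264
gripper_force: 60.1
[-0.10186316  0.42710283  0.26416608  2.3301635  -0.02058735  0.42917493
 -0.18998244] [ 2.52959698  1.76933427 -0.14084337] [-0.8254498  -2.22334563  4.00637343]
```

```bash
python3 -m jog '[{"rx":0,"ry":0,"rz":0,"x":0,"y":0,"z":0,"jaw":-1},{"rx":-0.941,"ry":0.338,"rz":0,"x":0.015,"y":0.043,"z":0.343,"jaw":-1},{"rx":-0.941,"ry":0.338,"rz":0,"x":0.035,"y":0.098,"z":0.33,"jaw":-1},{"rx":0,"ry":0,"rz":0,"x":0,"y":0,"z":0,"jaw":-1}]'; python3 -c "
from h import *
from scipy.spatial.transform import Rotation as Ro
o=get_obs();print(o['joints'],Ro.from_rotvec(o['orientation']).as_matrix().round(3),o['moment'])"
```

```text
clock: 5.58
tcp_pos: [0.3853, -0.1281, 0.022]
orientation: [2.368, 1.695, -0.46]
contact_force: [1.2, 2.6, 1.6]
grip_width: 0.0266
gripper_force: 60.1
[-0.53637625  0.47645993  0.50371104  2.2896127   0.18755755  0.60159642
 -0.55411362] [[ 0.296  0.945 -0.138]
 [ 0.885 -0.326 -0.332]
 [-0.359 -0.023 -0.933]] [ 1.19106638 -0.48794234  0.01515159]
```

```bash
cat > st.py <<'E'
import sys
from h import *
from scipy.spatial.transform import Rotation as Ro
np.set_printoptions(precision=4,suppress=True)
T0=np.array([.3841,-.1410,-.0155]);M0=Ro.from_rotvec([2.565,1.813,0]).as_matrix()
u=np.array([-.338,-.941,0]);F0=np.array([.421,-.028,.014])
o=get_obs();T=o['tcp_pos'];M=Ro.from_rotvec(o['orientation']).as_matrix();D=M@M0.T
F=T+D@(F0-T0);E=T+D@(F0-[0,0,.014]-T0);ax=D@u;top=D@np.array([0,0,1])
print("T",T,"F",F,"E",E,"ax",ax,"elev",np.degrees(np.arcsin(ax[2])).round(2),"top az",np.degrees(np.arctan2(top[1],top[0])).round(2))
side=D@np.array([.941,-.338,0]);print("side",side,"force",o['contact_force'],"mom",o['moment'],"j",o['joints'],o['grip_width'])
px=np.array([np.cos(np.radians(-13.2)),np.sin(np.radians(-13.2))]);py=np.array([-px[1],px[0]])
d=F[:2]-np.array([.5755,.015]);print("foot in stop frame",d@px,d@py,"side az err",np.degrees(np.arctan2(side[1],side[0]))+13.2)
E
python3 st.py; python3 -m jog '[{"rx":0,"ry":0,"rz":0,"x":0,"y":0,"z":0,"jaw":-1}]'; python3 st.py
```

```text
T [ 0.3853 -0.1281  0.022 ] F [ 0.4219 -0.0122  0.007 ] E [ 0.4199 -0.0169 -0.0061] ax [-0.3008 -0.8835  0.3587] elev 21.02 top az 67.4
side [ 0.9435 -0.3302 -0.0222] force [1.224  2.611  1.6163] mom [ 1.1911 -0.4879  0.0152] j [-0.5364  0.4765  0.5037  2.2896  0.1876  0.6016 -0.5541] 0.026605711462509722
foot in stop frame -0.14337601937550712 -0.06157738733117161 side az err -6.090219512445795
clock: 5.7
tcp_pos: [0.3826, -0.132, 0.0219]
orientation: [2.379, 1.685, -0.461]
contact_force: [-0.1, 1.7, 2.4]
grip_width: 0.0266
gripper_force: 60.1
T [ 0.3826 -0.132   0.0219] F [ 0.4204 -0.0164  0.007 ] E [ 0.4184 -0.021  -0.006 ] ax [-0.3097 -0.881   0.3574] elev 20.94 top az 66.66
side [ 0.94   -0.3399 -0.0231] force [-0.0538  1.6955  2.4352] mom [ 1.1723 -0.4786  0.0099] j [-0.5255  0.4749  0.5035  2.2922  0.1866  0.6003 -0.5525] 0.026633650782592784
foot in stop frame -0.14386618155923034 -0.06600771248329171 side az err -6.679054297585395
```

```bash
python3 -m jog '[{"rx":-0.47,"ry":0.169,"rz":0,"x":0.015,"y":0.04,"z":0.195,"jaw":-1},{"rx":-0.47,"ry":0.169,"rz":0,"x":0.017,"y":0.05,"z":0.19,"jaw":-1},{"rx":-0.47,"ry":0.169,"rz":0,"x":0.024,"y":0.068,"z":0.18,"jaw":-1},{"rx":-0.47,"ry":0.169,"rz":0,"x":0.027,"y":0.075,"z":0.175,"jaw":-1},{"rx":0,"ry":0,"rz":0,"x":0,"y":0,"z":0,"jaw":-1},{"rx":0,"ry":0,"rz":0,"x":0,"y":0,"z":0,"jaw":-1}]'; python3 st.py
```

```text
clock: 6.45
tcp_pos: [0.3857, -0.1204, 0.0663]
orientation: [2.154, 1.513, -0.827]
contact_force: [-0.1, 0.2, -2.0]
grip_width: 0.0265
gripper_force: 59.6
T [ 0.3857 -0.1204  0.0663] F [ 0.4196 -0.0166  0.0107] E [ 0.4162 -0.0252  0.0001] ax [-0.2514 -0.7116  0.6559] elev 40.99 top az 67.92
side [ 0.9358 -0.3515 -0.0227] force [-0.085   0.1959 -1.9707] mom [ 0.8423 -0.3077 -0.0035] j [-0.8138  0.6097  0.6119  2.1903  0.3072  0.8922 -0.8119] 0.026475705384572643
foot in stop frame -0.1445459420278059 -0.06640277331634174 side az err -7.3893822136611504
```

```bash
python3 -m jog '[{"rx":-0.47,"ry":0.169,"rz":0,"x":0.034,"y":0.093,"z":0.142,"jaw":-1},{"rx":-0.47,"ry":0.169,"rz":0,"x":0.036,"y":0.1,"z":0.135,"jaw":-1},{"rx":-0.47,"ry":0.169,"rz":0,"x":0.041,"y":0.115,"z":0.122,"jaw":-1},{"rx":-0.47,"ry":0.169,"rz":0,"x":0.043,"y":0.12,"z":0.115,"jaw":-1},{"rx":-0.47,"ry":0.169,"rz":0,"x":0.049,"y":0.135,"z":0.098,"jaw":-1},{"rx":-0.47,"ry":0.169,"rz":0,"x":0.05,"y":0.14,"z":0.09,"jaw":-1},{"rx":0,"ry":0,"rz":0,"x":0,"y":0,"z":0,"jaw":-1},{"rx":0,"ry":0,"rz":0,"x":0,"y":0,"z":0,"jaw":-1}]'; python3 st.py
```

```text
clock: 7.45
tcp_pos: [0.4018, -0.0775, 0.1086]
orientation: [1.754, 1.223, -1.265]
contact_force: [-0.7, 0.3, -2.2]
grip_width: 0.0264
gripper_force: 59.7
T [ 0.4018 -0.0775  0.1086] F [ 0.4212 -0.0134  0.006 ] E [ 0.4164 -0.0258  0.0015] ax [-0.1054 -0.3102  0.9447] elev 70.85 top az 68.68
side [ 0.9331 -0.359  -0.0138] force [-0.7239  0.3013 -2.1932] mom [ 1.2438 -0.4775 -0.0118] j [-0.9908  0.9413  0.6184  1.9723  0.3398  1.306  -0.9478] 0.02642513047416809
foot in stop frame -0.14368657392794457 -0.06291288143660188 side az err -7.843304548745323
```

```bash
python3 -m jog '[{"rx":-0.45,"ry":0.16,"rz":0,"x":0.052,"y":0.145,"z":0.065,"jaw":-1},{"rx":-0.45,"ry":0.16,"rz":0,"x":0.052,"y":0.145,"z":0.05,"jaw":-1},{"rx":-0.45,"ry":0.16,"rz":0,"x":0.055,"y":0.155,"z":0.04,"jaw":-1},{"rx":-0.45,"ry":0.16,"rz":0,"x":0.055,"y":0.155,"z":0.028,"jaw":-1},{"rx":0,"ry":0,"rz":0,"x":0,"y":0,"z":0,"jaw":-1},{"rx":0,"ry":0,"rz":0,"x":0,"y":0,"z":0,"jaw":-1}]'; python3 st.py
```

```text
clock: 8.2
tcp_pos: [0.415, -0.0413, 0.1219]
orientation: [1.47, 1.016, -1.485]
contact_force: [-0.0, 1.8, 7.0]
grip_width: 0.0265
gripper_force: 60.0
T [ 0.415  -0.0413  0.1219] F [ 0.4218 -0.0128  0.003 ] E [ 0.4168 -0.0259  0.003 ] ax [0.0054 0.0021 0.9998] elev 88.99 top az 68.78
side [ 0.9321 -0.3619 -0.0043] force [-0.003   1.8343  6.9752] mom [-0.2954  0.1351 -0.1586] j [-1.0347  1.1768  0.6095  1.8204  0.3625  1.5583 -0.9677] 0.026484927624896085
foot in stop frame -0.14325196829209486 -0.06217953562858329 side az err -8.020353422760447
```

```bash
python3 -m jog '[{"rx":0,"ry":0,"rz":0,"x":0,"y":0,"z":0.015,"jaw":-1},{"rx":0,"ry":0,"rz":0,"x":0,"y":0,"z":0,"jaw":-1},{"rx":0,"ry":0,"rz":0.4,"x":0.04,"y":0.16,"z":0,"jaw":-1},{"rx":0,"ry":0,"rz":0.4,"x":0.04,"y":0.16,"z":0,"jaw":-1},{"rx":0,"ry":0,"rz":0,"x":0.06,"y":0.16,"z":0,"jaw":-1},{"rx":0,"ry":0,"rz":0,"x":0.06,"y":0.12,"z":0,"jaw":-1},{"rx":0,"ry":0,"rz":0,"x":0,"y":0,"z":0,"jaw":-1}]'; python3 st.py
```

```text
clock: 9.07
tcp_pos: [0.4274, -0.0045, 0.1213]
orientation: [1.37, 1.096, -1.386]
contact_force: [-2.2, -0.9, 5.9]
grip_width: 0.0265
gripper_force: 59.5
T [ 0.4274 -0.0045  0.1213] F [0.4301 0.0247 0.0024] E [0.4269 0.0111 0.0025] ax [0.0054 0.0025 0.9998] elev 88.99 top az 76.78
side [ 0.9733 -0.2288 -0.0047] force [-2.168  -0.8761  5.9139] mom [-0.5648  0.2698 -0.4108] j [-1.1247  1.1664  0.5892  1.8281  0.4047  1.5396 -0.9876] 0.0264652983018988
foot in stop frame -0.14378489846644146 -0.02374556071146267 side az err -0.025681467690999327
```

```bash
python3 -m jog '[{"rx":0,"ry":0,"rz":0,"x":0.011,"y":0.05,"z":0.02,"jaw":-1},{"rx":0,"ry":0,"rz":0,"x":0.011,"y":0.05,"z":0,"jaw":-1},{"rx":0,"ry":0,"rz":0,"x":0,"y":0,"z":0,"jaw":-1}]'; python3 st.py|tail -3;python3 -m jog '[{"rx":0,"ry":0,"rz":0,"x":0.011,"y":0.05,"z":0,"jaw":-1},{"rx":0,"ry":0,"rz":0,"x":0,"y":0,"z":0,"jaw":-1}]'; python3 st.py|tail -3
```

```text
clock: 9.45
tcp_pos: [0.4292, 0.0021, 0.1214]
orientation: [1.369, 1.1, -1.382]
contact_force: [0.1, -2.9, 0.9]
grip_width: 0.0264
gripper_force: 59.6
T [0.4292 0.0021 0.1214] F [0.4318 0.0316 0.0026] E [0.4287 0.018  0.0026] ax [0.0051 0.0001 0.9998] elev 89.01 top az 76.98
side [ 0.9741 -0.2253 -0.0049] force [ 0.0651 -2.852   0.852 ] mom [ 0.4304 -0.2241  0.1289] j [-1.1294  1.1655  0.5874  1.8178  0.4024  1.5491 -0.9847] 0.026361917295332053
foot in stop frame -0.14365315579686416 -0.01660788345233365 side az err 0.17488589499452445
clock: 9.7
tcp_pos: [0.4295, 0.0049, 0.1213]
orientation: [1.369, 1.1, -1.382]
contact_force: [0.2, -4.4, -2.1]
grip_width: 0.0261
gripper_force: 59.4
T [0.4295 0.0049 0.1213] F [0.4321 0.0343 0.0024] E [0.429  0.0207 0.0025] ax [0.0055 0.0003 0.9998] elev 89.0 top az 76.98
side [ 0.9741 -0.2253 -0.0053] force [ 0.1572 -4.4329 -2.1052] mom [ 0.9107 -0.4752  0.3773] j [-1.131   1.1663  0.5866  1.8131  0.4006  1.5541 -0.9833] 0.026054403596729312
foot in stop frame -0.14398725085462508 -0.013903310948034856 side az err 0.17728480114964462
```

```bash
python3 -m jog '[{"rx":0,"ry":0,"rz":0,"x":0.24,"y":-0.057,"z":0,"jaw":-1},{"rx":0,"ry":0,"rz":0,"x":0.24,"y":-0.057,"z":0,"jaw":-1},{"rx":0,"ry":0,"rz":0,"x":0.24,"y":-0.057,"z":0,"jaw":-1},{"rx":0,"ry":0,"rz":0,"x":0.24,"y":-0.057,"z":0,"jaw":-1},{"rx":0,"ry":0,"rz":0,"x":0,"y":0,"z":0,"jaw":-1}]'; python3 st.py
```

```text
clock: 10.32
tcp_pos: [0.4885, -0.0094, 0.1217]
orientation: [1.37, 1.098, -1.381]
contact_force: [1.1, -3.2, -2.0]
grip_width: 0.0262
gripper_force: 59.6
T [ 0.4885 -0.0094  0.1217] F [0.4914 0.02   0.0029] E [0.4882 0.0064 0.0029] ax [0.0034 0.0007 0.9999] elev 89.03 top az 76.97
side [ 0.9741 -0.2254 -0.0032] force [ 1.1265 -3.1985 -2.0124] mom [ 1.0753 -0.4689  0.3888] j [-1.0538  1.1998  0.6161  1.7084  0.4502  1.5668 -0.9248] 0.02619246347639981
foot in stop frame -0.08306256762740899 -0.014338455614020208 side az err 0.17134594223883148
```

```bash
cat > red.py <<'E'
from h import *
np.set_printoptions(precision=4,suppress=True)
import sys
g=np.array([float(a) for a in sys.argv[1:4]])
c=[];
for n in("scene","side"):
    im=grab_frame(n); cv2.imwrite(f"pics/{n}_{sys.argv[4]}.png",im[:,:,::-1]); h=cv2.cvtColor(im,cv2.COLOR_RGB2HSV)
    m=(((h[...,0]<6)|(h[...,0]>174))&(h[...,1]>150)&(h[...,2]>60)).astype(np.uint8)
    q=proj(n,g);k,l,s,ce=cv2.connectedComponentsWithStats(m)
    for i in range(1,k):
        if np.hypot(*(ce[i]-q))<25: print(n,"expect",q,"found",ce[i],s[i])
E
python3 red.py .4914 .020 .1625 a
```

```text
scene expect [227.923 234.875] found [227.9545 234.0455] [221 228  14  13 110]
side expect [300.5411 240.6762] found [302.0633 239.5696] [297 236  11   8  79]
```

```bash
python3 -m jog '[{"rx":0,"ry":0,"rz":0,"x":0.24,"y":-0.057,"z":0,"jaw":-1},{"rx":0,"ry":0,"rz":0,"x":0.24,"y":-0.057,"z":0,"jaw":-1},{"rx":0,"ry":0,"rz":0,"x":0.24,"y":-0.057,"z":0,"jaw":-1},{"rx":0,"ry":0,"rz":0,"x":0.16,"y":-0.04,"z":0,"jaw":-1},{"rx":0,"ry":0,"rz":0,"x":0,"y":0,"z":0,"jaw":-1}]'; python3 st.py
```

```text
clock: 11.05
tcp_pos: [0.5409, -0.0219, 0.1218]
orientation: [1.37, 1.099, -1.381]
contact_force: [0.2, -2.2, -2.8]
grip_width: 0.026
gripper_force: 59.7
T [ 0.5409 -0.0219  0.1218] F [0.5437 0.0075 0.0029] E [ 0.5405 -0.0061  0.003 ] ax [0.004  0.0008 0.9999] elev 89.02 top az 76.98
side [ 0.9741 -0.2253 -0.0037] force [ 0.2284 -2.2495 -2.8259] mom [ 1.1836 -0.414   0.293 ] j [-0.9852  1.2334  0.6376  1.6037  0.4868  1.5833 -0.8685] 0.02602380343950241
foot in stop frame -0.029251281128685903 -0.014545902719005199 side az err 0.17679984076630006
```

```bash
python3 -m jog '[{"rx":0,"ry":0,"rz":0,"x":0.09,"y":0,"z":0,"jaw":-1},{"rx":0,"ry":0,"rz":0,"x":0.075,"y":-0.005,"z":0,"jaw":-1},{"rx":0,"ry":0,"rz":0,"x":0.05,"y":-0.012,"z":0,"jaw":-1},{"rx":0,"ry":0,"rz":0,"x":0,"y":0,"z":0,"jaw":-1}]'; python3 st.py|tail -3;  python3 -m jog '[{"rx":0,"ry":0,"rz":0,"x":0.05,"y":-0.012,"z":0,"jaw":-1},{"rx":0,"ry":0,"rz":0,"x":0,"y":0,"z":0,"jaw":-1}]'; python3 st.py|tail -3
```

```text
clock: 11.55
tcp_pos: [0.5521, -0.0229, 0.1218]
orientation: [1.369, 1.099, -1.385]
contact_force: [-2.2, -4.5, -1.9]
grip_width: 0.0264
gripper_force: 59.5
T [ 0.5521 -0.0229  0.1218] F [0.5547 0.0064 0.0029] E [ 0.5515 -0.0072  0.003 ] ax [0.0066 0.0018 0.9998] elev 88.97 top az 76.89
side [ 0.9738 -0.2268 -0.006 ] force [-2.2477 -4.4659 -1.9451] mom [ 1.0379  0.0593 -0.4824] j [-0.9707  1.2424  0.6411  1.5761  0.4926  1.5925 -0.8533] 0.02640995871185325
foot in stop frame -0.018339431441033626 -0.013115611367884267 side az err 0.08628195299897712
clock: 11.8
tcp_pos: [0.554, -0.0233, 0.122]
orientation: [1.369, 1.098, -1.388]
contact_force: [-7.4, -2.0, -0.9]
grip_width: 0.0266
gripper_force: 59.7
T [ 0.554  -0.0233  0.122 ] F [0.5564 0.006  0.0031] E [ 0.5532 -0.0077  0.0031] ax [0.0081 0.0024 0.9998] elev 88.93 top az 76.78
side [ 0.9733 -0.2286 -0.0073] force [-7.425  -1.9899 -0.8563] mom [ 0.8446  0.3893 -1.2553] j [-0.9673  1.2443  0.6416  1.5704  0.4933  1.5955 -0.8495] 0.026616488318816592
foot in stop frame -0.01653429255108163 -0.013148334487241859 side az err -0.018799431304003633
```

```bash
python3 -m jog '[{"rx":0,"ry":0,"rz":0,"x":0.05,"y":0.01,"z":0,"jaw":-1},{"rx":0,"ry":0,"rz":0,"x":0,"y":0,"z":0,"jaw":-1},{"rx":0,"ry":0,"rz":0,"x":0,"y":0,"z":-0.03,"jaw":-1},{"rx":0,"ry":0,"rz":0,"x":0,"y":0,"z":0,"jaw":-1}]'; python3 st.py; python3 red.py .5585 .0045 .1625 b
```

```text
clock: 12.3
tcp_pos: [0.5554, -0.0228, 0.1219]
orientation: [1.367, 1.094, -1.393]
contact_force: [-10.8, -0.5, 6.6]
grip_width: 0.0261
gripper_force: 60.5
T [ 0.5554 -0.0228  0.1219] F [0.5577 0.006  0.0029] E [ 0.5545 -0.0077  0.003 ] ax [0.0097 0.0062 0.9998] elev 88.84 top az 76.6
side [ 0.9726 -0.2318 -0.008 ] force [-10.8181  -0.4958   6.5958] mom [-0.1984  1.1148 -2.4029] j [-0.9643  1.2487  0.642   1.5628  0.4933  1.6022 -0.8465] 0.02609007054245924
foot in stop frame -0.015224230889661012 -0.012856884995373937 side az err -0.20538336634208854
scene expect [250.2404 222.6624] found [252.2188 223.8438] [248 221   9   6  32]
side expect [323.2894 239.9853] found [325.4182 239.7091] [321 237  10   6  55]
```

```bash
python3 -m jog '[{"rx":0,"ry":0,"rz":0,"x":-0.05,"y":0.022,"z":0,"jaw":-1},{"rx":0,"ry":0,"rz":0,"x":0,"y":0,"z":0,"jaw":-1}]' 25; python3 st.py|tail -3; python3 -m jog '[{"rx":0,"ry":0,"rz":0,"x":0,"y":0,"z":0,"jaw":-0.2},{"rx":0,"ry":0,"rz":0,"x":0,"y":0,"z":0,"jaw":0},{"rx":0,"ry":0,"rz":0,"x":0,"y":0,"z":0,"jaw":0.3},{"rx":0,"ry":0,"rz":0,"x":0,"y":0,"z":0,"jaw":0.3},{"rx":0,"ry":0,"rz":0,"x":0,"y":0,"z":0,"jaw":0.3}]'; python3 - <<'E'
from h import *
a=grab_frame("scene")[200:290,205:305];b=grab_frame("side")[225:315,270:370]
cv2.imwrite("pics/last.png",cv2.resize(np.hstack([a,b])[:,:,::-1],None,fx=4,fy=4,interpolation=cv2.INTER_CUBIC))
E
```

```text
clock: 12.65
tcp_pos: [0.5541, -0.0217, 0.1215]
orientation: [1.367, 1.096, -1.388]
contact_force: [-5.7, -4.0, 1.8]
grip_width: 0.0268
gripper_force: 59.5
T [ 0.5541 -0.0217  0.1215] F [0.5566 0.0072 0.0025] E [ 0.5534 -0.0064  0.0026] ax [0.0073 0.0047 0.9998] elev 88.93 top az 76.79
side [ 0.9734 -0.2285 -0.006 ] force [-5.7147 -4.0025  1.8393] mom [ 0.1877  0.525  -1.0823] j [-0.9684  1.2468  0.6413  1.5674  0.4925  1.5988 -0.8507] 0.02675503661117988
foot in stop frame -0.016611818753309023 -0.011862729907367517 side az err -0.01336806759685416
clock: 13.28
tcp_pos: [0.5557, -0.0212, 0.1199]
orientation: [1.369, 1.1, -1.383]
contact_force: [0.1, 0.0, -0.1]
grip_width: 0.0556
gripper_force: 0.0
```

View pics/last.png

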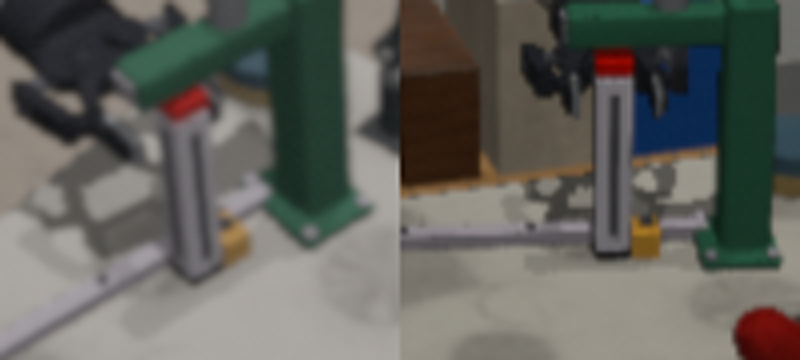

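The picture shows the prop upright under the arm tip, with its foot at (610,253) directly against the brass stop at (645,238) and the rail. The open fingers are clear of it. Next I'll back the gripper away along its own axis.

```bash
python3 -m jog '[{"rx":0,"ry":0,"rz":0,"x":0.05,"y":0.2,"z":0,"jaw":0.3},{"rx":0,"ry":0,"rz":0,"x":0.07,"y":0.3,"z":0,"jaw":0.3},{"rx":0,"ry":0,"rz":0,"x":0.1,"y":0.43,"z":0,"jaw":0.3},{"rx":0,"ry":0,"rz":0,"x":0.1,"y":0.43,"z":0,"jaw":0.3},{"rx":0,"ry":0,"rz":0,"x":0.05,"y":0.2,"z":0,"jaw":0.3},{"rx":0,"ry":0,"rz":0,"x":0,"y":0,"z":0,"jaw":0.3},{"rx":0,"ry":0,"rz":0,"x":0,"y":0,"z":0,"jaw":0.3}]'; python3 red.py .5585 .0045 .1625 c; python3 - <<'E'
from h import *
# movement of the foot region and prop between release and now
a=cv2.imread("pics/scene_b.png").astype(int);b=cv2.imread("pics/scene_c.png").astype(int)
d=np.abs(a-b).max(2)[235:272,240:262];print(d.max(),(d>25).sum())
for s in(0,1):
  n=("scene","side")[s]
  for X in ([-.028,-.028,0],[0,-.028,0],[-.014,-.028,.17],[0,-.029,0]):
    pass
E
```

```text
clock: 14.25
tcp_pos: [0.5775, 0.0714, 0.1202]
orientation: [1.369, 1.098, -1.385]
contact_force: [0.6, -0.5, -0.1]
grip_width: 0.0554
gripper_force: 0.0
scene expect [250.2404 222.6624] found [250.375 225.375] [246 222   9   7  40]
side expect [323.2894 239.9853] found [323.1754 240.2105] [319 237   9   7  57]
140 60
```

```bash
python3 - <<'E'
from h import *
np.set_printoptions(precision=1,suppress=True,linewidth=180)
px=np.array([np.cos(np.radians(-13.2)),np.sin(np.radians(-13.2)),0]);py=np.array([-px[1],px[0],0])
S=np.array([.5755,.015,0])
# front face (y=-28) edges expected when home, per height
for n in("side","scene"):
  for z in(.012,.04,.08,.12,.15):
    L=proj(n,S-.028*px-.028*py+[0,0,z]);R=proj(n,S-.028*py+[0,0,z]);v=int(round((L[1]+R[1])/2));out=[]
    for k in "bc":
      g=cv2.GaussianBlur(cv2.imread(f"pics/{n}_{k}.png"),(1,3),0)[v].astype(float).sum(1)
      d=np.diff(g);
      def sub(c):
        i0=int(c)-5;w=np.abs(d[i0:i0+11]);i=w.argmax();ww=w[max(i-1,0):i+2];return i0+.5+(np.arange(max(i-1,0),max(i-1,0)+len(ww))*ww).sum()/ww.sum()
      out+=[sub(L[0]),sub(R[0])]
    print(n,z,v,"exp",L[0].round(1),R[0].round(1),"b",np.array(out[:2]),"c",np.array(out[2:]))
b=cv2.imread("pics/side_c.png")[274:278,312:342];print(b.sum(2)//3)
E
```

```text
side 0.012 286 exp 318.8 327.8 b [317.7 326.4] c [318.4 326.5]
side 0.04 278 exp 318.9 327.9 b [322.3 324.6] c [318.4 324.2]
side 0.08 267 exp 318.9 328.1 b [319.4 325.3] c [321.9 324.5]
side 0.12 255 exp 319.0 328.2 b [323.7 323.8] c [324.3 324.5]
side 0.15 246 exp 319.1 328.4 b [320.7 330.3] c [319.3 327.8]
scene 0.012 265 exp 253.5 261.7 b [251.4 264.4] c [251.4 264.4]
scene 0.04 258 exp 252.7 261.1 b [254.8 257.5] c [256.8 256.9]
scene 0.08 248 exp 251.5 260.1 b [256.3 256.7] c [255.8 255.9]
scene 0.12 237 exp 250.3 259.0 b [255.5 255.9] c [245.7 254.9]
scene 0.15 229 exp 249.4 258.2 b [245.  257.5] c [244.8 256.5]
[[145 145 144 144 143 139  96 103 107 104  70  47  70 101 107 111 125 130 130 129 128 130 142 145 145 146 146 146 146 146]
 [143 144 143 142 142 138  95 102 108 104  70  47  70 101 106 101  93  90  90  90  91  94 121 128 129 129 129 129 129 129]
 [125 125 125 126 125 121  86 102 107 104  70  47  70 101 106  99  87  84  84  84  83  84  89  91  91  91  90  90  90  90]
 [ 87  86  85  85  85  83  68 101 107 104  70  46  70 101 106  98  87  84  83  83  83  84  84  84  84  84  85  85  85  84]]
```

```bash
python3 -c "
from bench import r
print(r.hand_in())"
```

```text
the job is handed in; nothing more can be done
None
```

I handed the job in: the prop stands upright against the rail and brass stop under the arm after an 11 N push, and the gripper never went near the loose items. The hand-in returned no verdict, and any gap at the stop under about 2 mm is below what the cameras can resolve.

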